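# Offer a foot-rail post up to its studs

## Robot

A 7-joint arm with a two-finger parallel gripper is mounted at the origin on the work surface. World frame = base frame: x ahead of the robot, y to its left, z up, the work surface at z = 0. Lengths are in m, angles in rad, forces in N, time in s.
With the tool pointing down it reaches from about 0.4 to 0.85 m from the base axis. Payload 10.4 kg.
Tool frame: the origin (TCP) lies at the very end of the fingers, on their centre line; the grasp point (between the pads) lies 19 mm behind it; z points along the fingers, y is the direction in which the jaws open and shut (so a half turn about z gives the same grasp; the last joint's range is limited). The gripper opens to 87 mm and grips with 3 to 60 N. Pads are 19 mm wide; open, the fingers measure 117 mm over their backs; the gripper's body (75 mm by 190 mm) begins 51 mm behind the grasp point.
Start: joints at [1.252, 0.332, -0.065, 1.46, 0.022, 1.35, -0.088], TCP at [0.182, -0.598, 0.223] pointing down, gripper open.
Joint ranges: [-2.6, 2.6], [-0.5, 2.12], [-1.47, 1.34], [0.16, 2.42], [-1.27, 4.41], [0.06, 2.06], [-2.6, 2.6]. Speed limits (rad/s): [2.22, 2.22, 2.79, 2.79, 3.14, 3.14, 3.14].

## Interface

Orientations are given as [roll, pitch, yaw] about the fixed x, y, z axes, in that order (R = Rz(yaw) Ry(pitch) Rx(roll)).
In Python, from cell import sensors, vision, env gives the robot as it stands.
- The arm moves only by the tool drive_tool, never from a script. Its argument "series" is a list of rows, each an object of numbers: "dx", "dy", "dz": the shift along the world's x, y, z scaled (see below); "ax", "ay", "az": the turn, a rotation vector about the world's x, y, z scaled (see below). A call has 1 to 10 rows; each row is the pose to reach, as a shift and turn from the pose measured when the call began; what a row does not reach only later rows make up. The controller multiplies each number of a shift by 0.1 m and each number of a turn by 30 degrees. A row lasts 1/10 s, in which the tool goes at most 50 mm and 8.59 degrees, less where a joint would pass 70% of its speed; a pose out of reach is approached as far as the arm can. A call with a number of a shift or a turn outside -1 to 1 is refused whole. A call with a gripper value outside its range is refused whole. "jaw" is the closure, from 0 (fully open) to 1 (shut), set as the call begins (left out, the last holds). The fingers move at their own pace and stop on an object; "squeeze" is the grip in N (left out, the last holds). Time passes only in rows, so rows that repeat a pose let the fingers close. It gives the time, the measured TCP pose, the force and the opening at its end, in the units of the state.
- sensors.read_state(): the state, without advancing time (a new reading comes with each control period).
- vision.snapshot(name): name is "side" or "top"; returns the picture (400x640x3 uint8, red, green, blue); there is no depth.
- vision.camera_model(name): a dict with "intrinsics" (3x3 intrinsics, pixels), "pose" (4x4, takes a point from camera to world coordinates). Camera axes: x right, y down, z forward; pixel columns grow to the right and rows downward; lengths in m; the calibration is good to about 2 mm. A picture is of the moment at which its call begins. camera_model takes no time and is no camera call.
- env.job_done(): hands the job in, once; it reports no verdict.
Trained networks look in the newest picture that a camera, given by its name, has taken for a name from the list of things; names that differ only in an ending like _2 or _b are one class to them, and where a whole thing is asked for, a point or a joint stands for the part that bears it (a point fixed in the world has none). Each returns a list of dicts, best first, with "p" (0 to 1); they miss things now and then, are a little off and sometimes report something else, mostly with a low value. They report only what shows in the picture. A call takes as long as a camera call. They do not tell look-alikes from the thing itself.
- vision.search_frame(camera, target): "at" ([x, y, z] in m, in world coordinates, good to about 4 mm: the middle of the surface that is visible of it).
- vision.masks_of(camera, target): "region" (400x640 bool, what is visible of it).
- vision.pinpoint(camera, target): "at" ([x, y, z] in m, in world coordinates, good to about 4 mm: a listed point, or the origin of a listed thing).
The state is a dict: "time": time; "qpos": joint angles; "dq": joint speeds; "joint_torque": joint torques, N m; "ee_pos": TCP position; "orientation": TCP orientation; "contact_force": force on the tool from outside, world axes, zero at the start; "moment": the same for the moment, N m; "grip_width": finger opening in m.
Only numpy, scipy, OpenCV 4.12 (cv2) and the standard library are available. Lean on these libraries where they do the work, as an engineer would, in place of code of your own. Each camera call takes 0.05 s, during which the arm holds its last target. There are 200 camera calls.

## Task

Get the round-footed rail post ready for fitting: first put three of the loose nuts, one for each stud and no more, into the magnetic dish and let go of them. Then pick up the post with the round three-hole foot, carry it upright over the finished rail, and hold it still above the stud ring with its three holes lined up over the three studs and its foot about 10 mm clear of the stud tips. Never bump the rail or let the post touch the studs, leave the other post and the tools where they lie, and finish while still holding it there: I will check the line-up before it goes down.

Things in the scene. Friction and masses are not known exactly. Their poses are not given: they have to be found in the camera images.
- post: bright metal rail post, 158 mm tall, 0.5 to 0.8 kg, standing on the bench: round foot 100 mm across, 6 mm thick, with three 14 mm through-holes 120 degrees apart (three yaws are alike); round tube 42.4 mm across up to 143 mm; on its flat top a pin 12 mm across, 15 mm high. Origin: centre of the foot's underside; z up along the tube
- hole0 (a point): centre of hole 0 of the post's round foot, at the underside, 38 mm from the post's axis, 0 degrees from the post's x axis (counter-clockwise from above). Any hole may go over any stud
- hole1 (a point): centre of hole 1 of the post's round foot, at the underside, 38 mm from the post's axis, 120 degrees from the post's x axis (counter-clockwise from above). Any hole may go over any stud
- hole2 (a point): centre of hole 2 of the post's round foot, at the underside, 38 mm from the post's axis, 240 degrees from the post's x axis (counter-clockwise from above). Any hole may go over any stud
- stud_base: the stud ring, fixed to the bench: round steel plate 120 mm across and 10 mm thick with three upright threaded studs 12 mm across that rise 35 mm above the plate (tips 45 mm above the bench). Origin: centre of its underside, on the bench; z up
- stud0 (a point): centre of the tip of stud 0, 45 mm above the bench, 38 mm from the ring's centre, 0 degrees from the ring's x axis (counter-clockwise from above)
- stud1 (a point): centre of the tip of stud 1, 45 mm above the bench, 38 mm from the ring's centre, 120 degrees from the ring's x axis (counter-clockwise from above)
- stud2 (a point): centre of the tip of stud 2, 45 mm above the bench, 38 mm from the ring's centre, 240 degrees from the ring's x axis (counter-clockwise from above)
- dish: round steel dish with a magnet under it that clings to the bench (it does not move; it does not pull on the nuts), 25 mm high, 108 mm across the rim, inside about 90 mm across at the 3 mm thick floor. Origin: centre of its underside, on the bench
- nut0: loose plain hexagon nut, one of four alike (three are wanted), lying flat on the bench: 19 mm across flats, 10 mm high, bore 11 mm, 18 g. Origin: centre of its underside; z up; its x axis is square to one pair of flats (repeats every 60 degrees)
- nut1: loose plain hexagon nut, one of four alike (three are wanted), lying flat on the bench: 19 mm across flats, 10 mm high, bore 11 mm, 18 g. Origin: centre of its underside; z up; its x axis is square to one pair of flats (repeats every 60 degrees)
- nut2: loose plain hexagon nut, one of four alike (three are wanted), lying flat on the bench: 19 mm across flats, 10 mm high, bore 11 mm, 18 g. Origin: centre of its underside; z up; its x axis is square to one pair of flats (repeats every 60 degrees)
- nut3: loose plain hexagon nut, one of four alike (three are wanted), lying flat on the bench: 19 mm across flats, 10 mm high, bore 11 mm, 18 g. Origin: centre of its underside; z up; its x axis is square to one pair of flats (repeats every 60 degrees)
- rail: the finished foot rail, an obstacle: level round steel tube 42.4 mm across and 400 mm long on two blue V stands (feet 80 mm wide), fixed, its top 117 mm above the bench. It lies across the way between the two halves of the bench. Origin: on the bench below the middle of the tube; x along the tube
- square_post: bystander: a post like the other (same tube, pin and height) but with a square foot 90 mm wide with four holes. Leave it alone. Origin: centre of its foot's underside
- grinder: bystander: blue and black angle grinder, about 350 mm long and 90 mm high, lying at the robot's left. Origin: on the bench, under its body near the gear head
- spanner: bystander: steel spanner 190 mm long lying at the left. Origin: near its middle, underside
- hammer: bystander: hammer lying on the bench to the robot's right. Origin: near its middle, underside
Things that resemble listed ones, but are neither listed nor needed, are in the scene too. What is shaped like the post but brown or red is not meant.

How it is judged:
By the outcome, as a careful person would: the job done as asked, in the order asked, and still so for the second after the job is handed in, while the arm keeps its last pose, push and grip.
It also fails if it takes over 72 s, if anything falls off the work surface, if the arm or the gripper's body presses on something with over 40 N, if the wrist force passes 120 N, or if a joint passes its speed limit or range.

## Working session

There is one attempt and no reset: what is moved stays moved. The work goes in short steps, Python scripts to look and compute and a tool call to move; the robot and the scene stay as the last step left them, time stands still between calls to the robot, and variables do not carry over. Pictures are saved under pics/ and viewed, about 8 in all and at most 12, crops included, and the job is handed in when it is done.

Besides the shell and the picture viewer there is one more tool, called after "Emit:" in YAML: its name, and indented under it one key for each argument. drive_tool: Moves the arm, as the interface text tells. Its arguments: {"type":"object","properties":{"series":{"type":"array","items":{"type":"object","properties":{"dx":{"type":"number","minimum":-1,"maximum":1},"dy":{"type":"number","minimum":-1,"maximum":1},"dz":{"type":"number","minimum":-1,"maximum":1},"ax":{"type":"number","minimum":-1,"maximum":1},"ay":{"type":"number","minimum":-1,"maximum":1},"az":{"type":"number","minimum":-1,"maximum":1}}}},"jaw":{"type":"number"},"squeeze":{"type":"number"}},"required":["series"]}

```bash
ls; mkdir -p pics
cat > h.py <<'E'
import numpy as np, cv2
from cell import sensors, vision, env
def snap(n,f=None):
    im=vision.snapshot(n)
    if f: cv2.imwrite('pics/'+f,im[:,:,::-1])
    return im
def proj(n,P):
    c=vision.camera_model(n);K=np.array(c['intrinsics']);T=np.linalg.inv(np.array(c['pose']))
    p=np.atleast_2d(P)@T[:3,:3].T+T[:3,3];p=p@K.T;return p[:,:2]/p[:,2:]
def unproj(n,uv,z):
    c=vision.camera_model(n);K=np.array(c['intrinsics']);T=np.array(c['pose'])
    uv=np.atleast_2d(uv);d=np.c_[uv,np.ones(len(uv))]@np.linalg.inv(K).T@T[:3,:3].T
    o=T[:3,3];return o+d*((z-o[2])/d[:,2])[:,None]
E
python3 - <<'E'
from h import *
np.set_printoptions(precision=4,suppress=True)
for n in ('top','side'):
    snap(n,n+'0.png'); print(n,np.array(vision.camera_model(n)['pose']),vision.camera_model(n)['intrinsics'])
    for t in ['post','stud_base','dish','nut0','rail','square_post','hole0','stud0']:
        print(t,[(round(d['p'],2),np.round(d['at'],3).tolist(),proj(n,d['at'])[0].round().astype(int).tolist()) for d in vision.pinpoint(n,t)])
print(sensors.read_state())
E
```

```text
pics
top [[-0.009  -0.9975  0.0697  0.35  ]
 [-1.      0.0091  0.0007 -0.0886]
 [-0.0014 -0.0697 -0.9976  1.7247]
 [ 0.      0.      0.      1.    ]] [[496.0762   0.     313.5099]
 [  0.     496.0762 189.9034]
 [  0.       0.       1.    ]]
post [(0.81, [0.505, -0.4, -0.001], [403, 179]), (0.78, [0.371, -0.648, 0.005], [476, 217]), (0.65, [0.658, -0.501, 0.003], [431, 135]), (0.65, [0.346, -0.17, -0.005], [338, 225]), (0.63, [0.684, -0.364, -0.002], [391, 129])]
stud_base [(0.95, [0.577, 0.182, 0.001], [236, 160])]
dish [(0.71, [0.424, 0.279, -0.001], [208, 204])]
nut0 [(0.6, [0.429, 0.162, -0.0], [242, 202]), (0.53, [0.593, 0.345, 0.004], [190, 156]), (0.52, [0.439, -0.16, 0.001], [334, 199]), (0.2, [0.464, -0.41, -0.0], [406, 191])]
rail [(0.88, [0.576, -0.012, -0.001], [292, 160])]
square_post [(0.66, [0.626, -0.203, -0.002], [346, 145]), (0.31, [0.5, -0.401, -0.003], [403, 181]), (0.25, [0.275, -0.393, -0.001], [402, 245])]
hole0 [(0.94, [0.502, -0.355, -0.002], [390, 180]), (0.93, [0.331, -0.655, 0.0], [478, 229]), (0.85, [0.704, -0.399, -0.001], [401, 123]), (0.79, [0.308, -0.1
[... 2096 characters left out ...]
 0.001], [330, 150])]
stud0 [(0.94, [0.601, 0.157, 0.041], [260, 247]), (0.9, [0.543, 0.176, 0.048], [279, 250]), (0.77, [0.588, 0.223, 0.048], [262, 259]), (0.29, [0.5, -0.393, 0.002], [304, 176])]
{'time': 0.9, 'qpos': array([ 1.2524,  0.3322, -0.0647,  1.4601,  0.0216,  1.3499, -0.0885]), 'dq': array([ 0.0013, -0.0012, -0.0009,  0.0004, -0.0004,  0.0009,  0.0017]), 'joint_torque': array([ -0.0005, -62.3044,   0.0242, -39.0126,  -0.0611,   0.0314,
         0.    ]), 'ee_pos': array([ 0.1822, -0.5979,  0.2226]), 'orientation': array([ 3.1415, -0.    ,  0.2958]), 'contact_force': array([-0.07  , -0.7006,  0.8414]), 'moment': array([0.0212, 0.0044, 0.0593]), 'grip_width': 0.08683585810442078}
```

Run:
```python
import cv2,numpy as np
a=cv2.imread('pics/top0.png');cv2.imwrite('pics/t1.png',cv2.resize(a[80:280,150:530],None,fx=2.1,fy=2.1,interpolation=2))
b=cv2.imread('pics/side0.png');cv2.imwrite('pics/s1.png',cv2.resize(b[80:380,130:450],None,fx=2,fy=2,interpolation=2))
```

```text
(no output)
```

View pics/t1.png

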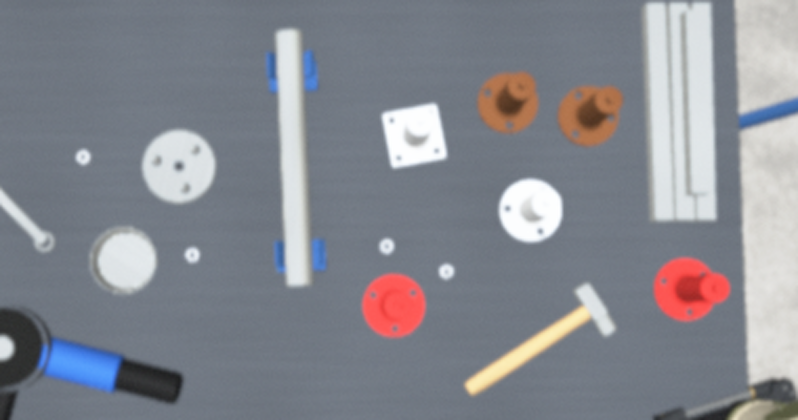

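View pics/s1.png

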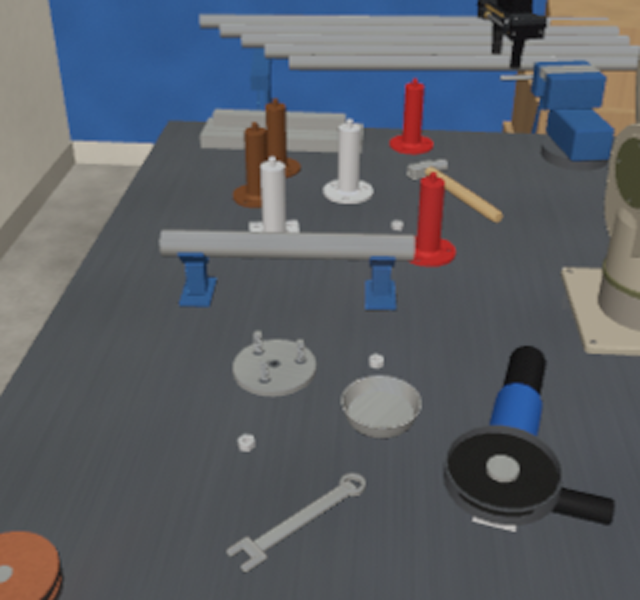

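The top crop shows five round-footed look-alikes by full-image pixel: bright/white (403,180), brown (391,129) and (431,135), red (338,225) and (476,217). The square-footed post is at (347,145). Only (403,180) is bright metal with a round foot, so that is the one meant.

The nuts are at (190,155), (241,201), (334,197) and (363,209). I'll use the first three, starting with the one at (334,197), which is at about (0.439,-0.160).

Emit:
drive_tool:
  series:
    - {"dx": 0.5, "dy": 0.85}
    - {"dx": 0.5, "dy": 0.85}
    - {"dx": 0.5, "dy": 0.85}
  jaw: 0.45
  squeeze: 15

```text
schema error: expected keys dx, dy, dz, ax, ay, az
```

Emit:
drive_tool:
  series:
    - {"dx": 0.5, "dy": 0.85}
    - {"dx": 0.5, "dy": 0.85}
    - {"dx": 0.5, "dy": 0.85}

```text
schema error: expected keys dx, dy, dz, ax, ay, az
```

Emit:
drive_tool:
  series:
    - {"dx": 0.5, "dy": 0.85}
    - {"dx": 0.5, "dy": 0.85}
    - {"dx": 0.5, "dy": 0.85}

```text
schema error: expected keys dx, dy, dz, ax, ay, az
```

Run:
```python
from h import *
# nut blobs, from the first pictures (no camera calls)
nuts=[(0.430,0.1615),(0.5945,0.342),(0.439,-0.160),(0.404,-0.257)]
for n in ('top','side'):
    g=cv2.cvtColor(cv2.imread(f'pics/{n}0.png'),cv2.COLOR_BGR2GRAY).astype(float)
    for p in nuts:
        u,v=proj(n,[*p,.007])[0]; u0,v0=int(round(u)),int(round(v))
        w=g[v0-8:v0+9,u0-8:u0+9]; m=np.clip(w-np.median(w)-25,0,None)
        yy,xx=np.mgrid[v0-8:v0+9,u0-8:u0+9]; c=[(m*xx).sum()/m.sum(),(m*yy).sum()/m.sum()]
        print(n,p,unproj(n,c,.008)[0].round(4),w.max())
```

```text
top (0.43, 0.1615) [0.434  0.1637 0.008 ] 235.0
top (0.5945, 0.342) [0.5983 0.3451 0.008 ] 234.0
top (0.439, -0.16) [ 0.4455 -0.1573  0.008 ] 230.0
top (0.404, -0.257) [ 0.403  -0.2548  0.008 ] 238.0
side (0.43, 0.1615) [0.4313 0.1705 0.008 ] 185.0
side (0.5945, 0.342) [0.5962 0.3459 0.008 ] 183.0
side (0.439, -0.16) [nan nan nan] 154.0
side (0.404, -0.257) [ 0.4025 -0.2181  0.008 ] 181.0<stdin>:9: RuntimeWarning: invalid value encountered in scalar divide
```

Emit:
drive_tool:
  series:
    - {"dx": 0.52, "dy": 0.88, "dz": 0, "ax": 0, "ay": 0, "az": 0}
    - {"dx": 0.52, "dy": 0.88, "dz": 0, "ax": 0, "ay": 0, "az": 0}
    - {"dx": 0.52, "dy": 0.88, "dz": 0, "ax": 0, "ay": 0, "az": 0}
  jaw: 0.45
  squeeze: 15

```text
time: 1.2
ee_pos: [0.2391, -0.505, 0.223]
orientation: [-3.141, -0.002, 0.304]
contact_force: [0.1, -0.0, -0.4]
grip_width: 0.0703
```

Emit:
drive_tool:
  series:
    - {"dx": 0.52, "dy": 0.88, "dz": 0, "ax": 0, "ay": 0, "az": 0}
    - {"dx": 0.52, "dy": 0.88, "dz": 0, "ax": 0, "ay": 0, "az": 0}
    - {"dx": 0.52, "dy": 0.88, "dz": 0, "ax": 0, "ay": 0, "az": 0}

```text
time: 1.5
ee_pos: [0.2949, -0.4123, 0.2235]
orientation: [-3.141, -0.004, 0.311]
contact_force: [0.5, 0.2, 0.6]
grip_width: 0.0507
```

Emit:
drive_tool:
  series:
    - {"dx": 0.52, "dy": 0.88, "dz": 0, "ax": 0, "ay": 0, "az": 0}
    - {"dx": 0.52, "dy": 0.88, "dz": 0, "ax": 0, "ay": 0, "az": 0}
    - {"dx": 0.52, "dy": 0.88, "dz": 0, "ax": 0, "ay": 0, "az": 0}

```text
time: 1.8
ee_pos: [0.3502, -0.3195, 0.2241]
orientation: [-3.141, -0.005, 0.318]
contact_force: [0.1, 0.8, 0.3]
grip_width: 0.0478
```

Emit:
drive_tool:
  series:
    - {"dx": 0.52, "dy": 0.88, "dz": 0, "ax": 0, "ay": 0, "az": 0}
    - {"dx": 0.52, "dy": 0.88, "dz": 0, "ax": 0, "ay": 0, "az": 0}
    - {"dx": 0.52, "dy": 0.88, "dz": 0, "ax": 0, "ay": 0, "az": 0}

```text
time: 2.1
ee_pos: [0.405, -0.2267, 0.2246]
orientation: [-3.141, -0.007, 0.325]
contact_force: [0.3, -0.7, 0.3]
grip_width: 0.0483
```

Emit:
drive_tool:
  series:
    - {"dx": 0.38, "dy": 0.69, "dz": -0.3, "ax": 0, "ay": 0, "az": 0}
    - {"dx": 0.38, "dy": 0.69, "dz": -0.6, "ax": 0, "ay": 0, "az": 0}
    - {"dx": 0.38, "dy": 0.69, "dz": -0.95, "ax": 0, "ay": 0, "az": 0}
    - {"dx": 0.38, "dy": 0.69, "dz": -0.95, "ax": 0, "ay": 0, "az": 0}
    - {"dx": 0.38, "dy": 0.69, "dz": -0.95, "ax": 0, "ay": 0, "az": 0}
    - {"dx": 0.38, "dy": 0.69, "dz": -0.95, "ax": 0, "ay": 0, "az": 0}

```text
time: 2.7
ee_pos: [0.4438, -0.1592, 0.1317]
orientation: [3.14, -0.009, 0.324]
contact_force: [-0.4, -0.6, -0.1]
grip_width: 0.0479
```

Run:
```python
from h import *
a=snap('top'); s=sensors.read_state(); print(s['ee_pos'],s['orientation'],proj('top',s['ee_pos']))
for n in ('top',): print([(round(d['p'],2),np.round(d['at'],4).tolist()) for d in vision.pinpoint(n,'nut0')])
b=snap('side')
A=cv2.resize(a[80:280,170:440],None,fx=2.2,fy=2.2,interpolation=2)
P=cv2.resize(a[155:205,378:428],None,fx=4,fy=4,interpolation=2)
P2=cv2.resize(b[125:185,275:335],None,fx=3.3,fy=3.3,interpolation=2)
C=np.zeros((A.shape[0],A.shape[1]+200,3),np.uint8);C[:,:A.shape[1]]=A;C[:200,A.shape[1]:]=P;C[210:210+P2.shape[0],A.shape[1]:A.shape[1]+P2.shape[1]]=P2
cv2.imwrite('pics/c2.png',C[:,:,::-1])
```

```text
[ 0.4438685  -0.15910481  0.13170157] [ 3.13992679 -0.00898168  0.32368238] [[335.83468856 195.11675846]]
[(0.51, [0.4292, 0.164, -0.001]), (0.43, [0.5928, 0.3466, 0.0047])]
```

View pics/c2.png

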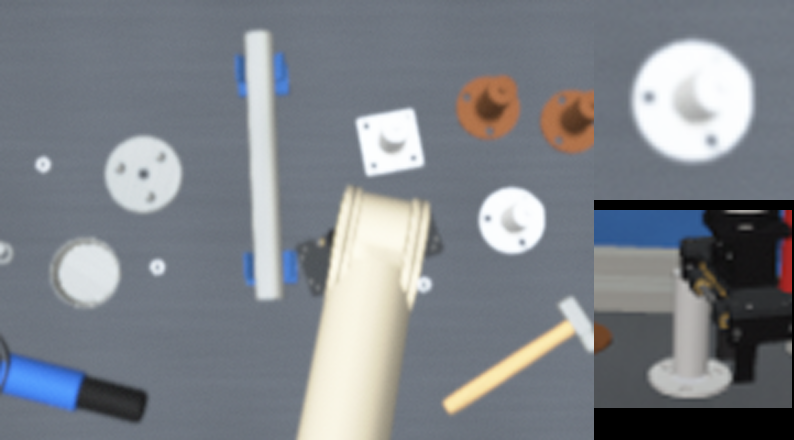

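The enlarged crop confirms the target: a bright round foot with round holes at composite pixels (650,97) and (711,141), and a bright tube in the side view. The gripper is above the nut, clear of the rail and the red post.

Emit:
drive_tool:
  series:
    - {"dx": 0, "dy": 0.01, "dz": -0.4, "ax": 0, "ay": 0.017, "az": 0}
    - {"dx": 0, "dy": 0.01, "dz": -0.75, "ax": 0, "ay": 0.017, "az": 0}
    - {"dx": 0, "dy": 0.01, "dz": -0.9, "ax": 0, "ay": 0.017, "az": 0}
    - {"dx": 0, "dy": 0.01, "dz": -0.9, "ax": 0, "ay": 0.017, "az": 0}
    - {"dx": 0, "dy": 0.01, "dz": -0.9, "ax": 0, "ay": 0.017, "az": 0}

```text
time: 3.35
ee_pos: [0.4443, -0.1581, 0.0423]
orientation: [-3.141, -0.001, 0.324]
contact_force: [0.3, 0.4, 0.7]
grip_width: 0.0482
```

Emit:
drive_tool:
  series:
    - {"dx": 0, "dy": 0, "dz": -0.2, "ax": 0, "ay": 0, "az": 0}
    - {"dx": 0, "dy": 0, "dz": -0.39, "ax": 0, "ay": 0, "az": 0}
    - {"dx": 0, "dy": 0, "dz": -0.39, "ax": 0, "ay": 0, "az": 0}
    - {"dx": 0, "dy": 0, "dz": -0.39, "ax": 0, "ay": 0, "az": 0}

```text
time: 3.75
ee_pos: [0.4451, -0.1585, 0.0047]
orientation: [3.141, -0.002, 0.324]
contact_force: [0.9, 0.6, 1.0]
grip_width: 0.0476
```

Emit:
drive_tool:
  series:
    - {"dx": 0, "dy": 0, "dz": 0, "ax": 0, "ay": 0, "az": 0}
    - {"dx": 0, "dy": 0, "dz": 0, "ax": 0, "ay": 0, "az": 0}
    - {"dx": 0, "dy": 0, "dz": 0, "ax": 0, "ay": 0, "az": 0}
    - {"dx": 0, "dy": 0, "dz": 0, "ax": 0, "ay": 0, "az": 0}
    - {"dx": 0, "dy": 0, "dz": 0, "ax": 0, "ay": 0, "az": 0}
    - {"dx": 0, "dy": 0, "dz": 0, "ax": 0, "ay": 0, "az": 0}
  jaw: 1

```text
time: 4.35
ee_pos: [0.4452, -0.1585, 0.0049]
orientation: [3.141, -0.002, 0.323]
contact_force: [-0.6, 1.0, 3.8]
grip_width: 0.0188
```

Emit:
drive_tool:
  series:
    - {"dx": 0, "dy": 0, "dz": 0.4, "ax": 0, "ay": 0, "az": 0}
    - {"dx": 0, "dy": 0, "dz": 0.9, "ax": 0, "ay": 0, "az": 0}
    - {"dx": 0, "dy": 0, "dz": 0.98, "ax": 0, "ay": 0, "az": 0}

```text
time: 4.65
ee_pos: [0.448, -0.1591, 0.1078]
orientation: [3.136, -0.008, 0.324]
contact_force: [0.7, 0.4, 0.4]
grip_width: 0.0186
```

Emit:
drive_tool:
  series:
    - {"dx": 0, "dy": 0, "dz": 0.5, "ax": 0, "ay": 0, "az": -0.2}
    - {"dx": 0, "dy": 0.2, "dz": 0.9, "ax": 0, "ay": 0, "az": -0.4}
    - {"dx": -0.1, "dy": 0.7, "dz": 0.95, "ax": 0, "ay": 0, "az": -0.62}
    - {"dx": -0.1, "dy": 0.9, "dz": 0.95, "ax": 0, "ay": 0, "az": -0.62}

```text
time: 5.05
ee_pos: [0.4383, -0.0659, 0.2043]
orientation: [3.135, -0.011, -0.003]
contact_force: [0.2, -0.6, -0.4]
grip_width: 0.0185
```

Emit:
drive_tool:
  series:
    - {"dx": -0.1, "dy": 0.5, "dz": 0, "ax": 0, "ay": 0, "az": 0}
    - {"dx": -0.1, "dy": 0.98, "dz": 0, "ax": 0, "ay": 0, "az": 0}
    - {"dx": -0.1, "dy": 0.98, "dz": 0, "ax": 0, "ay": 0, "az": 0}

```text
time: 5.35
ee_pos: [0.4278, 0.0381, 0.2045]
orientation: [3.136, -0.012, 0.005]
contact_force: [0.0, -0.2, -0.3]
grip_width: 0.0185
```

Emit:
drive_tool:
  series:
    - {"dx": -0.1, "dy": 0.5, "dz": 0, "ax": 0, "ay": 0, "az": 0}
    - {"dx": -0.1, "dy": 0.98, "dz": 0, "ax": 0, "ay": 0, "az": 0}
    - {"dx": -0.1, "dy": 0.98, "dz": 0, "ax": 0, "ay": 0, "az": 0}

```text
time: 5.65
ee_pos: [0.4168, 0.1418, 0.2047]
orientation: [3.137, -0.013, 0.013]
contact_force: [-0.2, -0.6, 0.5]
grip_width: 0.0182
```

Emit:
drive_tool:
  series:
    - {"dx": -0.1, "dy": 0.5, "dz": 0, "ax": 0, "ay": 0, "az": 0}
    - {"dx": -0.1, "dy": 0.98, "dz": 0, "ax": 0, "ay": 0, "az": 0}
    - {"dx": -0.1, "dy": 0.98, "dz": 0, "ax": 0, "ay": 0, "az": 0}

```text
time: 5.95
ee_pos: [0.4053, 0.2452, 0.2048]
orientation: [3.14, -0.013, 0.019]
contact_force: [-0.2, -0.9, -0.2]
grip_width: 0.0188
```

Emit:
drive_tool:
  series:
    - {"dx": -0.03, "dy": 0.33, "dz": -0.3, "ax": 0, "ay": 0.025, "az": 0}
    - {"dx": -0.03, "dy": 0.33, "dz": -0.7, "ax": 0, "ay": 0.025, "az": 0}
    - {"dx": -0.03, "dy": 0.33, "dz": -1, "ax": 0, "ay": 0.025, "az": 0}
    - {"dx": -0.03, "dy": 0.33, "dz": -1, "ax": 0, "ay": 0.025, "az": 0}

```text
time: 6.35
ee_pos: [0.4002, 0.2763, 0.101]
orientation: [3.138, 0.007, 0.02]
contact_force: [-0.5, -0.2, 0.3]
grip_width: 0.0185
```

Emit:
drive_tool:
  series:
    - {"dx": 0, "dy": 0, "dz": -0.3, "ax": 0, "ay": 0, "az": 0}
    - {"dx": 0, "dy": 0, "dz": -0.6, "ax": 0, "ay": 0, "az": 0}
    - {"dx": 0, "dy": 0, "dz": -0.75, "ax": 0, "ay": 0, "az": 0}
    - {"dx": 0, "dy": 0, "dz": -0.75, "ax": 0, "ay": 0, "az": 0}
    - {"dx": 0, "dy": 0, "dz": -0.75, "ax": 0, "ay": 0, "az": 0}

```text
time: 6.85
ee_pos: [0.401, 0.2768, 0.0275]
orientation: [3.139, 0.006, 0.019]
contact_force: [-0.3, -0.6, -0.5]
grip_width: 0.0184
```

Run:
```python
from h import *
b=snap('side'); print(proj('side',sensors.read_state()['ee_pos']))
print([(round(d['p'],2),np.round(d['at'],4).tolist()) for d in vision.pinpoint('side','dish')],[(round(d['p'],2),np.round(d['at'],4).tolist()) for d in vision.pinpoint('side','nut0')])
cv2.imwrite('pics/c3.png',cv2.resize(b[200:330,230:400],None,fx=3.5,fy=3.5,interpolation=2)[:,:,::-1])
```

```text
[[328.62139081 280.39558048]]
[(0.76, [0.4226, 0.2783, -0.003])] [(0.58, [0.5925, 0.3445, -0.0002])]
```

View pics/c3.png

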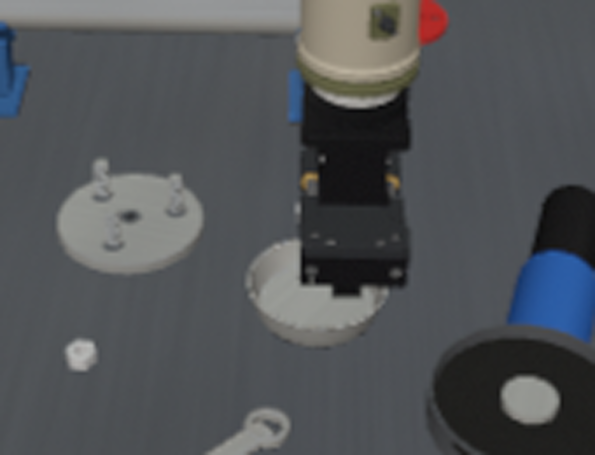

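The gripper is centred on the dish's near-x part (crop 345,290), with its tips inside the rim, so I'm releasing.

Emit:
drive_tool:
  series:
    - {"dx": 0, "dy": 0, "dz": 0, "ax": 0, "ay": 0, "az": 0}
    - {"dx": 0, "dy": 0, "dz": 0, "ax": 0, "ay": 0, "az": 0}
    - {"dx": 0, "dy": 0, "dz": 0, "ax": 0, "ay": 0, "az": 0}
    - {"dx": 0, "dy": 0, "dz": 0, "ax": 0, "ay": 0, "az": 0}
  jaw: 0.6

```text
time: 7.4
ee_pos: [0.4012, 0.2768, 0.0276]
orientation: [3.139, 0.005, 0.019]
contact_force: [0.1, 0.6, 0.3]
grip_width: 0.0341
```

Emit:
drive_tool:
  series:
    - {"dx": 0, "dy": 0, "dz": 0.3, "ax": 0, "ay": 0, "az": 0}
    - {"dx": 0, "dy": 0, "dz": 0.7, "ax": 0, "ay": 0, "az": 0}
    - {"dx": 0.2, "dy": -0.4, "dz": 0.7, "ax": 0, "ay": 0, "az": 0}
    - {"dx": 0.29, "dy": -0.9, "dz": 0.6, "ax": 0, "ay": 0, "az": 0}
    - {"dx": 0.29, "dy": -0.97, "dz": 0.5, "ax": 0, "ay": 0, "az": 0}
  jaw: 0.45

```text
time: 7.9
ee_pos: [0.4319, 0.1742, 0.0773]
orientation: [3.136, 0.004, 0.012]
contact_force: [-0.8, -0.2, -1.1]
grip_width: 0.0477
```

Run:
```python
from h import *
b=snap('side'); s=sensors.read_state();print(s['ee_pos'],s['orientation'])
print([(round(d['p'],2),np.round(d['at'],4).tolist()) for d in vision.pinpoint('side','nut0')])
cv2.imwrite('pics/c4.png',cv2.resize(b[240:330,230:400],None,fx=4,fy=4,interpolation=2)[:,:,::-1])
```

```text
[0.43036775 0.17474673 0.0755719 ] [3.13631099 0.00669595 0.01285836]
[(0.52, [0.4281, 0.1607, 0.0023]), (0.41, [0.5949, 0.34, -0.0024]), (0.4, [0.3989, 0.2795, 0.0015]), (0.32, [0.5762, 0.1867, -0.0])]
```

View pics/c4.png

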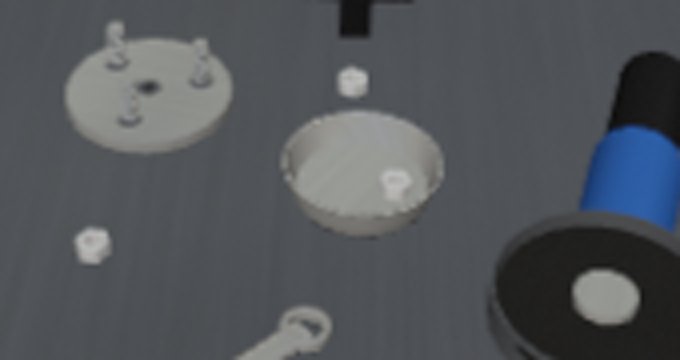

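The first nut lies in the dish (crop 396,182). The second is at crop (352,82), just below the gripper.

Emit:
drive_tool:
  series:
    - {"dx": 0, "dy": -0.12, "dz": 0, "ax": 0, "ay": 0, "az": 0}
    - {"dx": 0, "dy": -0.12, "dz": -0.3, "ax": 0, "ay": 0, "az": 0}
    - {"dx": 0, "dy": -0.12, "dz": -0.6, "ax": 0, "ay": 0, "az": 0}
    - {"dx": 0, "dy": -0.12, "dz": -0.72, "ax": 0, "ay": 0, "az": 0}
    - {"dx": 0, "dy": -0.12, "dz": -0.72, "ax": 0, "ay": 0, "az": 0}
    - {"dx": 0, "dy": -0.12, "dz": -0.72, "ax": 0, "ay": 0, "az": 0}

```text
time: 8.6
ee_pos: [0.43, 0.1667, 0.0054]
orientation: [3.138, 0.006, 0.017]
contact_force: [-0.2, 0.4, -0.3]
grip_width: 0.0479
```

Emit:
drive_tool:
  series:
    - {"dx": 0, "dy": 0, "dz": 0, "ax": 0, "ay": 0, "az": 0}
    - {"dx": 0, "dy": 0, "dz": 0, "ax": 0, "ay": 0, "az": 0}
    - {"dx": 0, "dy": 0, "dz": 0, "ax": 0, "ay": 0, "az": 0}
    - {"dx": 0, "dy": 0, "dz": 0, "ax": 0, "ay": 0, "az": 0}
    - {"dx": 0, "dy": 0, "dz": 0, "ax": 0, "ay": 0, "az": 0}
    - {"dx": 0, "dy": 0, "dz": 0, "ax": 0, "ay": 0, "az": 0}
  jaw: 1

```text
time: 9.2
ee_pos: [0.4302, 0.1666, 0.0056]
orientation: [3.138, 0.006, 0.017]
contact_force: [0.3, -1.1, 4.0]
grip_width: 0.0191
```

Emit:
drive_tool:
  series:
    - {"dx": 0, "dy": 0, "dz": 0.35, "ax": 0, "ay": 0, "az": 0}
    - {"dx": 0, "dy": 0, "dz": 0.75, "ax": 0, "ay": 0, "az": 0}
    - {"dx": 0.08, "dy": 0.4, "dz": 0.75, "ax": 0, "ay": 0, "az": 0}
    - {"dx": 0.16, "dy": 0.85, "dz": 0.75, "ax": 0, "ay": 0, "az": 0}
    - {"dx": 0.16, "dy": 1, "dz": 0.75, "ax": 0, "ay": 0, "az": 0}
    - {"dx": 0.16, "dy": 1, "dz": 0.75, "ax": 0, "ay": 0, "az": 0}

```text
time: 9.8
ee_pos: [0.4454, 0.2695, 0.0806]
orientation: [3.14, 0.007, 0.02]
contact_force: [0.2, -0.1, -1.2]
grip_width: 0.0194
```

Emit:
drive_tool:
  series:
    - {"dx": 0, "dy": 0.1, "dz": -0.1, "ax": 0, "ay": 0, "az": 0}
    - {"dx": 0, "dy": 0.1, "dz": -0.4, "ax": 0, "ay": 0, "az": 0}
    - {"dx": 0, "dy": 0.1, "dz": -0.54, "ax": 0, "ay": 0, "az": 0}
    - {"dx": 0, "dy": 0.1, "dz": -0.54, "ax": 0, "ay": 0, "az": 0}

```text
time: 10.2
ee_pos: [0.4442, 0.2777, 0.0247]
orientation: [3.138, 0.01, 0.02]
contact_force: [0.6, -0.1, 0.7]
grip_width: 0.0194
```

Emit:
drive_tool:
  series:
    - {"dx": 0, "dy": 0, "dz": 0, "ax": 0, "ay": 0, "az": 0}
    - {"dx": 0, "dy": 0, "dz": 0, "ax": 0, "ay": 0, "az": 0}
    - {"dx": 0, "dy": 0, "dz": 0, "ax": 0, "ay": 0, "az": 0}
    - {"dx": 0, "dy": 0, "dz": 0, "ax": 0, "ay": 0, "az": 0}
  jaw: 0.6

```text
time: 10.6
ee_pos: [0.4446, 0.2778, 0.0254]
orientation: [3.138, 0.009, 0.02]
contact_force: [-0.3, -0.0, 0.1]
grip_width: 0.0339
```

Emit:
drive_tool:
  series:
    - {"dx": 0, "dy": 0, "dz": 0.3, "ax": 0, "ay": 0, "az": 0}
    - {"dx": 0, "dy": 0, "dz": 0.7, "ax": 0, "ay": 0, "az": 0}
    - {"dx": 0.4, "dy": 0.2, "dz": 0.75, "ax": 0, "ay": 0, "az": 0}
    - {"dx": 0.8, "dy": 0.4, "dz": 0.75, "ax": 0, "ay": 0, "az": 0}
  jaw: 0.45

```text
time: 11.0
ee_pos: [0.5274, 0.3179, 0.1039]
orientation: [3.139, 0.003, 0.018]
contact_force: [0.1, 0.7, 1.0]
grip_width: 0.0469
```

Emit:
drive_tool:
  series:
    - {"dx": 0.4, "dy": 0.2, "dz": -0.2, "ax": 0, "ay": -0.015, "az": 0}
    - {"dx": 0.63, "dy": 0.22, "dz": -0.5, "ax": 0, "ay": -0.015, "az": 0}
    - {"dx": 0.63, "dy": 0.22, "dz": -0.5, "ax": 0, "ay": -0.015, "az": 0}
    - {"dx": 0.63, "dy": 0.22, "dz": -0.5, "ax": 0, "ay": -0.015, "az": 0}

```text
time: 11.4
ee_pos: [0.5898, 0.34, 0.0534]
orientation: [3.139, -0.003, 0.018]
contact_force: [0.8, 0.3, 0.8]
grip_width: 0.048
```

Run:
```python
from h import *
b=snap('side'); s=sensors.read_state();print(s['ee_pos'],s['orientation'])
print([(round(d['p'],2),np.round(d['at'],4).tolist()) for d in vision.pinpoint('side','nut0')])
cv2.imwrite('pics/c5.png',cv2.resize(b[230:330,220:380],None,fx=4,fy=4,interpolation=2)[:,:,::-1])
```

```text
[0.58979361 0.34052952 0.05473791] [ 3.13928179 -0.00454744  0.01866446]
[(0.55, [0.4034, -0.2536, 0.0025]), (0.48, [0.5942, 0.3443, -0.0023]), (0.46, [0.4457, 0.2782, 0.0024]), (0.46, [0.5019, -0.3923, 0.0055]), (0.36, [0.398, 0.2767, 0.0004])]
```

View pics/c5.png

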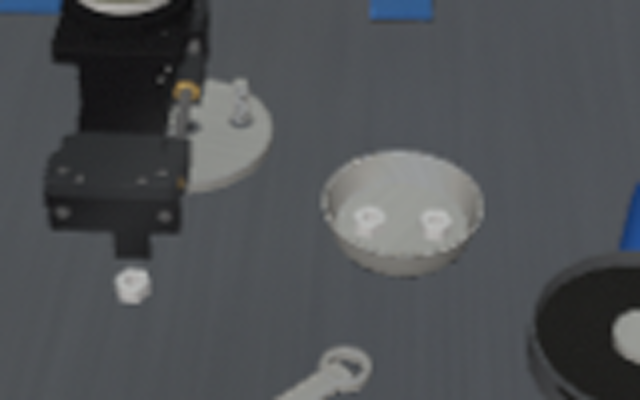

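Two nuts lie in the dish (crop 368,218 and 436,222). The third is under the gripper at (132,286).

Emit:
drive_tool:
  series:
    - {"dx": 0.05, "dy": 0.03, "dz": -0.2, "ax": 0, "ay": 0, "az": 0}
    - {"dx": 0.05, "dy": 0.03, "dz": -0.4, "ax": 0, "ay": 0, "az": 0}
    - {"dx": 0.05, "dy": 0.03, "dz": -0.5, "ax": 0, "ay": 0, "az": 0}
    - {"dx": 0.05, "dy": 0.03, "dz": -0.5, "ax": 0, "ay": 0, "az": 0}
    - {"dx": 0.05, "dy": 0.03, "dz": -0.5, "ax": 0, "ay": 0, "az": 0}

```text
time: 12.0
ee_pos: [0.5947, 0.3437, 0.0054]
orientation: [3.14, -0.005, 0.019]
contact_force: [0.3, -0.3, -0.1]
grip_width: 0.0477
```

Emit:
drive_tool:
  series:
    - {"dx": 0, "dy": 0, "dz": 0, "ax": 0, "ay": 0, "az": 0}
    - {"dx": 0, "dy": 0, "dz": 0, "ax": 0, "ay": 0, "az": 0}
    - {"dx": 0, "dy": 0, "dz": 0, "ax": 0, "ay": 0, "az": 0}
    - {"dx": 0, "dy": 0, "dz": 0, "ax": 0, "ay": 0, "az": 0}
    - {"dx": 0, "dy": 0, "dz": 0, "ax": 0, "ay": 0, "az": 0}
    - {"dx": 0, "dy": 0, "dz": 0, "ax": 0, "ay": 0, "az": 0}
  jaw: 1

```text
time: 12.6
ee_pos: [0.5948, 0.3438, 0.0056]
orientation: [3.14, -0.005, 0.019]
contact_force: [-0.0, -0.7, 1.4]
grip_width: 0.0187
```

Emit:
drive_tool:
  series:
    - {"dx": 0, "dy": 0, "dz": 0.4, "ax": 0, "ay": 0, "az": 0}
    - {"dx": -0.2, "dy": -0.1, "dz": 0.8, "ax": 0, "ay": 0, "az": 0}
    - {"dx": -0.6, "dy": -0.3, "dz": 0.8, "ax": 0, "ay": 0, "az": 0}
    - {"dx": -0.95, "dy": -0.5, "dz": 0.8, "ax": 0, "ay": 0, "az": 0}

```text
time: 13.0
ee_pos: [0.4987, 0.294, 0.0865]
orientation: [3.141, -0.007, 0.019]
contact_force: [1.1, -0.1, -0.5]
grip_width: 0.0186
```

Emit:
drive_tool:
  series:
    - {"dx": -0.3, "dy": -0.15, "dz": 0, "ax": 0, "ay": 0, "az": 0}
    - {"dx": -0.7, "dy": -0.25, "dz": 0, "ax": 0, "ay": 0, "az": 0}
    - {"dx": -0.7, "dy": -0.25, "dz": 0, "ax": 0, "ay": 0, "az": 0}
    - {"dx": -0.7, "dy": -0.25, "dz": 0, "ax": 0, "ay": 0, "az": 0}

```text
time: 13.4
ee_pos: [0.4287, 0.2686, 0.0869]
orientation: [3.14, -0.009, 0.02]
contact_force: [1.0, -0.6, -0.3]
grip_width: 0.0184
```

Emit:
drive_tool:
  series:
    - {"dx": -0.05, "dy": -0.04, "dz": -0.2, "ax": 0, "ay": 0.015, "az": 0}
    - {"dx": -0.05, "dy": -0.04, "dz": -0.45, "ax": 0, "ay": 0.015, "az": 0}
    - {"dx": -0.05, "dy": -0.04, "dz": -0.61, "ax": 0, "ay": 0.015, "az": 0}
    - {"dx": -0.05, "dy": -0.04, "dz": -0.61, "ax": 0, "ay": 0.015, "az": 0}
    - {"dx": -0.05, "dy": -0.04, "dz": -0.61, "ax": 0, "ay": 0.015, "az": 0}

```text
time: 13.9
ee_pos: [0.424, 0.2653, 0.0262]
orientation: [3.141, -0.0, 0.02]
contact_force: [0.9, -0.4, -0.5]
grip_width: 0.0187
```

Emit:
drive_tool:
  series:
    - {"dx": 0, "dy": 0, "dz": 0, "ax": 0, "ay": 0, "az": 0}
    - {"dx": 0, "dy": 0, "dz": 0, "ax": 0, "ay": 0, "az": 0}
    - {"dx": 0, "dy": 0, "dz": 0, "ax": 0, "ay": 0, "az": 0}
    - {"dx": 0, "dy": 0, "dz": 0, "ax": 0, "ay": 0, "az": 0}
  jaw: 0.6

```text
time: 14.3
ee_pos: [0.4243, 0.2654, 0.0266]
orientation: [3.141, -0.001, 0.02]
contact_force: [0.1, 0.1, 0.5]
grip_width: 0.0337
```

Emit:
drive_tool:
  series:
    - {"dx": 0, "dy": 0, "dz": 0.3, "ax": 0, "ay": 0, "az": 0}
    - {"dx": 0, "dy": 0, "dz": 0.7, "ax": 0, "ay": 0, "az": 0}
    - {"dx": 0, "dy": 0, "dz": 1, "ax": 0, "ay": 0, "az": 0}

```text
time: 14.6
ee_pos: [0.4243, 0.2658, 0.1286]
orientation: [3.141, -0.002, 0.02]
contact_force: [0.3, 0.2, -0.4]
grip_width: 0.0348
```

Emit:
drive_tool:
  series:
    - {"dx": 0, "dy": 0, "dz": 0.5, "ax": 0, "ay": 0, "az": 0}
    - {"dx": 0, "dy": -0.3, "dz": 1, "ax": 0, "ay": 0, "az": 0}
    - {"dx": 0, "dy": -0.7, "dz": 1, "ax": 0, "ay": 0, "az": 0}
    - {"dx": 0, "dy": -0.95, "dz": 1, "ax": 0, "ay": 0, "az": 0}
  jaw: 0

```text
time: 15.0
ee_pos: [0.4253, 0.1686, 0.2306]
orientation: [3.14, -0.006, 0.019]
contact_force: [1.8, -0.7, -1.4]
grip_width: 0.0593
```

Emit:
drive_tool:
  series:
    - {"dx": 0, "dy": -0.5, "dz": 0, "ax": 0, "ay": 0, "az": 0}
    - {"dx": 0, "dy": -1, "dz": 0, "ax": 0, "ay": 0, "az": 0}
    - {"dx": 0, "dy": -1, "dz": 0, "ax": 0, "ay": 0, "az": 0}

```text
time: 15.3
ee_pos: [0.4252, 0.0622, 0.2306]
orientation: [3.138, -0.006, 0.01]
contact_force: [-0.2, 0.6, -0.4]
grip_width: 0.0818
```

Run:
```python
from h import *
s=sensors.read_state();print(s['ee_pos'],s['orientation'],s['qpos'])
b=snap('side','side6.png')
print([(round(d['p'],2),np.round(d['at'],4).tolist()) for d in vision.pinpoint('side','nut0')])
a=snap('top','top6.png')
for n in ('top','side'):
  for t in ('post','stud0','hole0','stud_base'):
    for k in range(3): print(n,t,[(round(d['p'],2),np.round(d['at'],4).tolist()) for d in vision.pinpoint(n,t) if (np.hypot(*(np.array(d['at'][:2])-[.505,-.397]))<.06 or d['at'][1]>.1)])
X=np.zeros((520,780,3),np.uint8)
def put(im,r,c,h,w,f,y,x):
    q=cv2.resize(im[r:r+h,c:c+w],None,fx=f,fy=f,interpolation=2);X[y:y+q.shape[0],x:x+q.shape[1]]=q
put(b,265,285,55,80,4.8,0,0); put(a,160,380,40,50,7.5,0,395); put(b,120,270,80,80,3,265,0); put(a,135,210,50,60,4.8,265,395)
cv2.imwrite('pics/c6.png',X[:,:,::-1])
```

```text
[0.42517464 0.06222348 0.23061518] [ 3.13791133 -0.00569403  0.01023012] [ 0.64021215 -0.09990308 -0.82641414  1.89472261 -0.07121952  1.31032556
 -1.72627093]
[(0.58, [0.4008, 0.277, 0.0013]), (0.53, [0.4013, -0.2569, 0.0019]), (0.48, [0.4444, 0.2767, 0.0038]), (0.48, [0.4227, 0.2639, -0.0015])]
top post [(0.85, [0.5026, -0.4017, -0.0002])]
top post [(0.85, [0.5026, -0.4017, -0.0002])]
top post [(0.85, [0.5026, -0.4017, -0.0002])]
top stud0 [(0.89, [0.5399, 0.1738, 0.0478]), (0.6, [0.6098, 0.16, 0.0422]), (0.56, [0.5912, 0.2233, 0.0452])]
top stud0 [(0.89, [0.5399, 0.1738, 0.0478]), (0.6, [0.6098, 0.16, 0.0422]), (0.56, [0.5912, 0.2233, 0.0452])]
top stud0 [(0.89, [0.5399, 0.1738, 0.0478]), (0.6, [0.6098, 0.16, 0.0422]), (0.56, [0.5912, 0.2233, 0.0452])]
top hole0 [(0.94, [0.5328, -0.4132, -0.003]), (0.72, [0.4659, -0.4139, 0.0009]), (0.6, [0.5052, -0.3568, -0.0021])]
top hole0 [(0.94, [0.5328, -0.4132, -0.003]), (0.72, [0.4659, -0.4139, 0.0009]), (0.6, [0.5052, -0.3568, -0.0021])]
top hole0 [(0.94, [0.5328, -0.4132, -0.003]), (0.72, [0.4659, -0.4139, 0.0009]), (0.6, [0.5052, -0.356
[... 540 characters left out ...]
67, 0.042]), (0.51, [0.2759, 0.4227, 0.0011])]
side stud0 [(0.66, [0.5422, 0.1753, 0.0517]), (0.63, [0.5876, 0.2196, 0.0442]), (0.63, [0.6034, 0.1567, 0.042]), (0.51, [0.2759, 0.4227, 0.0011])]
side hole0 [(0.97, [0.4625, -0.411, -0.0002]), (0.75, [0.5303, -0.4244, 0.0008]), (0.64, [0.5007, -0.3586, -0.0018])]
side hole0 [(0.97, [0.4625, -0.411, -0.0002]), (0.75, [0.5303, -0.4244, 0.0008]), (0.64, [0.5007, -0.3586, -0.0018])]
side hole0 [(0.97, [0.4625, -0.411, -0.0002]), (0.75, [0.5303, -0.4244, 0.0008]), (0.64, [0.5007, -0.3586, -0.0018])]
side stud_base [(0.77, [0.5763, 0.1839, -0.0026])]
side stud_base [(0.77, [0.5763, 0.1839, -0.0026])]
side stud_base [(0.77, [0.5763, 0.1839, -0.0026])]
```

View pics/c6.png

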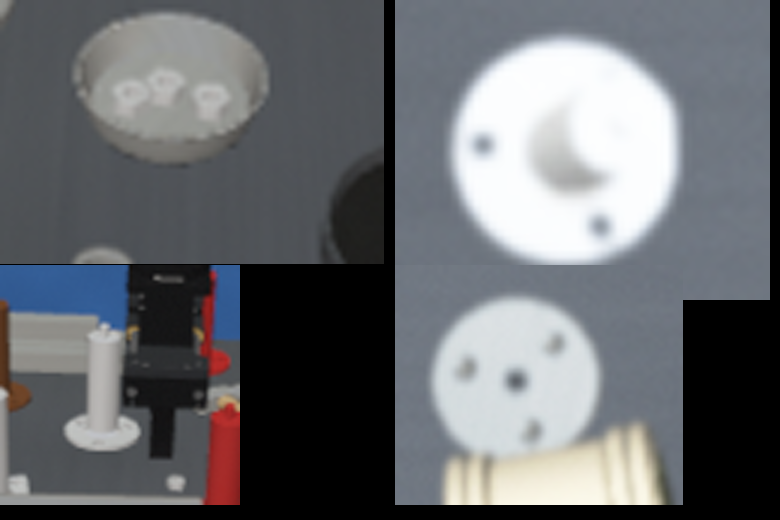

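Three nuts lie in the dish, at crop (130,95), (165,82) and (212,97), and the gripper is away from them. The post and stud ring are clear in the right-hand crops. Next I'll measure both precisely in the same top picture.

```bash
cat > m.py <<'E'
from h import *
from scipy.optimize import least_squares
def circ(n,g,c0,R,z,th,rows=None):
    m=(cv2.resize(g,None,fx=4,fy=4,interpolation=cv2.INTER_CUBIC)>th).astype(np.uint8)
    cs,_=cv2.findContours(m,cv2.RETR_EXTERNAL,cv2.CHAIN_APPROX_NONE)
    p=np.vstack(cs)[:,0]; uv=(p+.5)/4-.5; w=unproj(n,uv,z)[:,:2]
    w=w[abs(np.hypot(*(w-c0).T)-R)<.009]
    f=lambda x:np.hypot(w[:,0]-x[0],w[:,1]-x[1])-R
    r=least_squares(f,c0,loss='cauchy',f_scale=.0005); return r.x,np.median(abs(f(r.x))),len(w)
def dark(n,g,P,z,r=4,sign=-1):
    u,v=proj(n,P)[0]; 
    for _ in range(4):
        u0,v0=int(round(u)),int(round(v)); w=g[v0-r:v0+r+1,u0-r:u0+r+1].astype(float); m=np.clip(sign*(w-np.median(w))-8,0,None)
        yy,xx=np.mgrid[v0-r:v0+r+1,u0-r:u0+r+1]; m=m*(np.hypot(xx-u,yy-v)<r)
        u,v=(m*xx).sum()/m.sum(),(m*yy).sum()/m.sum()
    return unproj(n,(u,v),z)[0][:2]
E
python3 - <<'E'
from m import *
np.set_printoptions(precision=4,suppress=True)
for n in ('top','side'):
    g=cv2.cvtColor(cv2.imread(f'pics/{n}6.png'),cv2.COLOR_BGR2GRAY)
    for th in (150,175,200): print(n,'foot',circ(n,g,np.array([.503,-.397]),.05,.006,th))
    for th in (120,140,160): print(n,'ring',circ(n,g,np.array([.577,.184]),.06,.010,th))
    print('ring centre hole',dark(n,g,[.577,.184,.01],.010,5))
    for P in ([.5325,-.416],[.464,-.412],[.503,-.358]): print('hole',P,dark(n,g,[*P,.003],.003))
g=cv2.cvtColor(cv2.imread('pics/top0.png'),cv2.COLOR_BGR2GRAY)
print('t0',circ('top',g,np.array([.503,-.397]),.05,.006,175),circ('top',g,np.array([.577,.184]),.06,.01,140),dark('top',g,[.577,.184,.01],.01,5))
def fit(c,pts,k):
    a=[np.degrees(np.arctan2(p[1]-c[1],p[0]-c[0]))%120 for p in pts]; print(k,a,[np.hypot(*(np.array(p)-c)) for p in pts])
fit([.503,-.397],[(.5328,-.4132),(.4659,-.4139),(.5052,-.3568),(.4625,-.411),(.5303,-.4244),(.5007,-.3586)],'holes')
fit([.578,.184],[(.5399,.1738),(.6098,.16),(.5912,.2233),(.5422,.1753),(.5876,.2196),(.6034,.1567)],'studs')
E
```

```text
top foot (array([ 0.5059, -0.4   ]), np.float64(0.004274842155657228), 354)
top foot (array([ 0.505 , -0.3982]), np.float64(0.002487965238062967), 345)
top foot (array([ 0.5036, -0.3973]), np.float64(0.001324338037290939), 336)
top ring (array([0.5817, 0.1804]), np.float64(0.002525261568303655), 199)
top ring (array([0.584 , 0.1875]), np.float64(0.001621763889351903), 344)
top ring (array([0.5822, 0.1861]), np.float64(0.0004468652121476374), 341)
ring centre hole [0.5813 0.1858]
hole [0.5325, -0.416] [nan nan]
hole [0.464, -0.412] [nan nan]
hole [0.503, -0.358] [ 0.5077 -0.3394]
side foot (array([ 0.5018, -0.3954]), np.float64(0.0013455898059984844), 185)
side foot (array([ 0.5048, -0.3954]), np.float64(0.001796512437631289), 182)
side foot (array([ 0.503, -0.397]), np.float64(nan), 0)
side ring (array([0.5797, 0.1863]), np.float64(0.0007837916836200831), 345)
side ring (array([0.5767, 0.1861]), np.float64(0.0029180057651450875), 410)
side ring (array([0.577, 0.184]), np.float64(nan), 0)
ring centre hole [0.5804 0.1843]m.py:15: RuntimeWarning: invalid value encountered in scalar divide
  u,v=(m*xx).sum()/m.sum(),(m*yy).sum()/m.sum()
  return _methods._mean(a, axis=axis, dtype=dtype,
  ret = ret.dtype.type(ret / rcount)
Traceback (most recent call last):
  File "m.py", line 13, in dark
    u0,v0=int(round(u)),int(round(v)); w=g[v0-r:v0+r+1,u0-r:u0+r+1].astype(float); m=np.clip(sign*(w-np.median(w))-8,0,None)
              ~~~~~^^^
ValueError: cannot convert float NaN to integer
```

```bash
python3 - 2>/dev/null <<'E'
from m import *
np.set_printoptions(precision=4,suppress=True)
def blob(n,g,uv,z,r=3):
    u,v=uv
    for _ in range(5):
        yy,xx=np.mgrid[0:400,0:640]; d=np.hypot(xx-u,yy-v); lvl=np.percentile(g[d<r+2],70)
        m=np.clip(lvl-g-5.,0,None)*(d<r); u,v=(m*xx).sum()/m.sum(),(m*yy).sum()/m.sum()
    return (u,v),unproj(n,(u,v),z)[0][:2]
def circR(n,g,c0,R,z,th):
    m=(cv2.resize(g,None,fx=4,fy=4,interpolation=cv2.INTER_CUBIC)>th).astype(np.uint8)
    p=np.vstack(cv2.findContours(m,cv2.RETR_EXTERNAL,cv2.CHAIN_APPROX_NONE)[0])[:,0]; w=unproj(n,(p+.5)/4-.5,z)[:,:2]
    w=w[abs(np.hypot(*(w-c0).T)-R)<.01]; f=lambda x:np.hypot(w[:,0]-x[0],w[:,1]-x[1])-x[2]
    r=least_squares(f,[*c0,R],loss='cauchy',f_scale=.0004); return r.x,np.median(abs(f(r.x)))
for n in ('top','side'):
    g=cv2.cvtColor(cv2.imread(f'pics/{n}6.png'),cv2.COLOR_BGR2GRAY)
    for th in ((170,200,225) if n=='top' else (130,150,170)): print(n,'foot',circR(n,g,np.array([.503,-.397]),.05,.006,th))
    if n=='top':
        for uv in ((391.4,178.9),(406.8,189.7)): print('hole',blob(n,g,uv,.004,2.8))
        for P in ([.54,.174,.045],[.609,.16,.045],[.5912,.2233,.045]):
            print('stud uv',proj(n,P))
        # ring plate dark blobs (stud shades/sides): crop estimates
        print(g[145:180,220:255][::1,::1].shape)
    c=proj(n,[.581,.186,.01])[0].round().astype(int); X=g[c[1]-16:c[1]+17,c[0]-20:c[0]+21]; Y=cv2.resize(X,None,fx=9,fy=9,interpolation=2)
    Y=cv2.normalize(Y,None,0,255,32) if n=='side' else np.clip((Y.astype(float)-100)*1.8,0,255).astype(np.uint8)
    cv2.imwrite(f'pics/r_{n}.png',Y); print(n,'crop origin',c[0]-20,c[1]-16)
a=cv2.imread('pics/r_top.png');b=cv2.imread('pics/r_side.png');cv2.imwrite('pics/c7.png',np.hstack([a,b]))
E
```

```text
top foot (array([ 0.5028, -0.3963,  0.0528]), np.float64(0.00021343595291936635))
top foot (array([ 0.5028, -0.3963,  0.0512]), np.float64(0.00024498392908104544))
top foot (array([ 0.5028, -0.3963,  0.0496]), np.float64(0.00028473494976954256))
hole ((np.float64(391.16491228070174), np.float64(178.83508771929826)), array([ 0.5064, -0.3581]))
hole ((np.float64(406.92410400562187), np.float64(189.81342234715385)), array([ 0.4676, -0.4121]))
stud uv [[236.549  169.3322]]
stud uv [[240.6843 149.1951]]
stud uv [[222.129  154.5394]]
(35, 35)
top crop origin 215 143
side foot (array([ 0.5022, -0.3928,  0.0546]), np.float64(0.0014427048075485865))
side foot (array([ 0.5017, -0.3922,  0.0524]), np.float64(0.0014477650830328273))
side foot (array([ 0.5022, -0.3936,  0.0485]), np.float64(0.0012926789738224032))
side crop origin 246 246
```

View pics/c7.png

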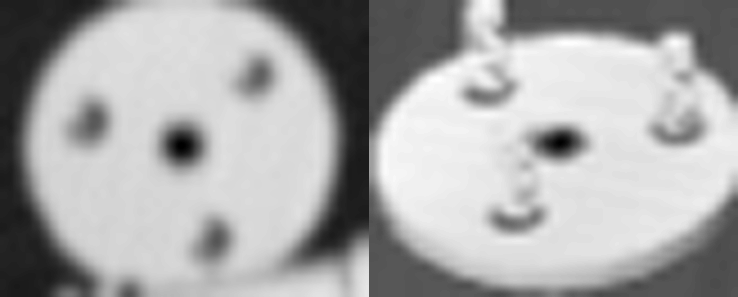

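In the top crop the ring's centre hole is at (182,145), with stud blobs at (92,120), (256,74) and (212,240).

| Item | Centre | Yaw (mod 120°) |
|---|---|---|
| Ring | (0.5815, 0.186) | ≈75° |
| Post | (0.5028, -0.3963) | ≈84.4° |

Both hole radii came out at 38.5 mm, which fits the given 38 mm. Now I'll go for the post.

Emit:
drive_tool:
  series:
    - {"dx": 0.15, "dy": -0.5, "dz": 0, "ax": 0, "ay": 0, "az": 0}
    - {"dx": 0.15, "dy": -0.95, "dz": 0, "ax": 0, "ay": 0, "az": 0}
    - {"dx": 0.15, "dy": -0.95, "dz": 0, "ax": 0, "ay": 0, "az": 0}
  jaw: 0

```text
time: 16.95
ee_pos: [0.44, -0.0325, 0.2301]
orientation: [3.14, -0.005, 0.011]
contact_force: [-1.0, 0.9, 0.0]
grip_width: 0.0872
```

Emit:
drive_tool:
  series:
    - {"dx": 0.15, "dy": -0.5, "dz": 0, "ax": 0, "ay": 0, "az": 0}
    - {"dx": 0.15, "dy": -0.95, "dz": 0, "ax": 0, "ay": 0, "az": 0}
    - {"dx": 0.15, "dy": -0.95, "dz": 0, "ax": 0, "ay": 0, "az": 0}

```text
time: 17.25
ee_pos: [0.4542, -0.1339, 0.2295]
orientation: [3.139, -0.003, 0.003]
contact_force: [0.0, 0.9, 0.4]
grip_width: 0.087
```

Emit:
drive_tool:
  series:
    - {"dx": 0.15, "dy": -0.5, "dz": 0, "ax": 0, "ay": 0, "az": 0}
    - {"dx": 0.15, "dy": -0.95, "dz": 0, "ax": 0, "ay": 0, "az": 0}
    - {"dx": 0.15, "dy": -0.95, "dz": 0, "ax": 0, "ay": 0, "az": 0}

```text
time: 17.55
ee_pos: [0.4678, -0.2355, 0.2285]
orientation: [3.139, -0.002, -0.006]
contact_force: [-1.1, -0.1, -0.5]
grip_width: 0.0865
```

Emit:
drive_tool:
  series:
    - {"dx": 0.15, "dy": -0.5, "dz": 0, "ax": 0, "ay": 0, "az": 0}
    - {"dx": 0.15, "dy": -0.95, "dz": 0, "ax": 0, "ay": 0, "az": 0}
    - {"dx": 0.15, "dy": -0.95, "dz": 0, "ax": 0, "ay": 0, "az": 0}

```text
time: 17.85
ee_pos: [0.4807, -0.3374, 0.2272]
orientation: [3.138, -0.0, -0.014]
contact_force: [-1.0, 0.6, -1.1]
grip_width: 0.0869
```

Emit:
drive_tool:
  series:
    - {"dx": 0.22, "dy": -0.4, "dz": 0, "ax": 0.007, "ay": 0, "az": 0.027}
    - {"dx": 0.22, "dy": -0.59, "dz": 0, "ax": 0.007, "ay": 0, "az": 0.027}
    - {"dx": 0.22, "dy": -0.59, "dz": 0, "ax": 0.007, "ay": 0, "az": 0.027}
    - {"dx": 0.22, "dy": -0.59, "dz": 0, "ax": 0.007, "ay": 0, "az": 0.027}
    - {"dx": 0.22, "dy": -0.59, "dz": 0, "ax": 0.007, "ay": 0, "az": 0.027}

```text
time: 18.35
ee_pos: [0.5031, -0.395, 0.2274]
orientation: [-3.141, -0.001, 0.001]
contact_force: [0.4, 0.9, -0.4]
grip_width: 0.087
```

Emit:
drive_tool:
  series:
    - {"dx": 0, "dy": -0.012, "dz": -0.3, "ax": 0, "ay": 0, "az": 0}
    - {"dx": 0, "dy": -0.012, "dz": -0.6, "ax": 0, "ay": 0, "az": 0}
    - {"dx": 0, "dy": -0.012, "dz": -0.9, "ax": 0, "ay": 0, "az": 0}
    - {"dx": 0, "dy": -0.012, "dz": -1, "ax": 0, "ay": 0, "az": 0}
    - {"dx": 0, "dy": -0.012, "dz": -1, "ax": 0, "ay": 0, "az": 0}

```text
time: 18.85
ee_pos: [0.5027, -0.3951, 0.1267]
orientation: [-3.14, 0.001, 0.002]
contact_force: [0.9, 0.6, 0.7]
grip_width: 0.0867
```

Emit:
drive_tool:
  series:
    - {"dx": 0, "dy": 0, "dz": -0.15, "ax": 0, "ay": 0, "az": 0}
    - {"dx": 0, "dy": 0, "dz": -0.25, "ax": 0, "ay": 0, "az": 0}
    - {"dx": 0, "dy": 0, "dz": -0.25, "ax": 0, "ay": 0, "az": 0}
    - {"dx": 0, "dy": 0, "dz": -0.25, "ax": 0, "ay": 0, "az": 0}

```text
time: 19.25
ee_pos: [0.5027, -0.3952, 0.1019]
orientation: [-3.14, 0.001, 0.002]
contact_force: [0.1, -0.7, 0.1]
grip_width: 0.0873
```

Run:
```python
from h import *
s=sensors.read_state();print(s['ee_pos'],s['orientation'],s['qpos'],s['contact_force'])
b=snap('side','side8.png')
cv2.imwrite('pics/c8.png',cv2.resize(b[110:200,265:345],None,fx=6,fy=6,interpolation=2)[:,:,::-1])
```

```text
[ 0.50273859 -0.39516771  0.10187123] [-3.14000936e+00  9.74731465e-04  2.16905178e-03] [ 0.9265997   0.49041397 -0.43857808  1.53985457  0.21878587  1.16202149
 -1.12282726] [ 0.10655332 -0.72500918  0.0500104 ]
```

View pics/c8.png

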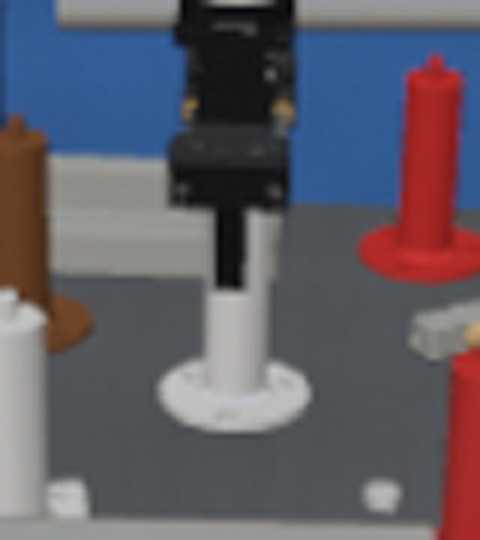

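Run:
```python
from h import *
print((proj('side',[[.5027,-.347,.104],[.5027,-.337,.13],[.5028,-.3963,.08],[.5028,-.3963,.13],[.5028,-.3963,.006]])-[265,110])*6+2.5)
b=cv2.imread('pics/side8.png').astype(int).sum(2)//3
for r in (146,152,154,162,168): print(r,b[r,294:315])
```

```text
[[231.36212921 287.2145735 ]
 [231.19254998 256.05412657]
 [234.43803551 289.92649139]
 [235.66721169 219.81236726]
 [232.68443806 389.95442193]]
146 [150 149 149 149 146 136 102  19  17  17  19  44 126 163 152 137 130 115
  79  80  82]
152 [140 140 140 140 138 134 106  19  19  18  18  42 124 161 150 133 114  91
  83  83  84]
154 [140 140 140 140 138 135 108  19  20  20  19  72 136 161 149 136 119  93
  84  84  85]
162 [ 84  84  84  84  92 137 171 179 181 182 179 174 167 157 143 115  84  83
  84  84  84]
168 [ 85  85  85  84  97 142 173 179 182 182 178 172 165 155 138 110  83  84
  84  85  85]
```

The finger and tube differ by about 2 mm along the pad, which is harmless for gripping a cylinder. It has to be taken into account at the line-up. Gripping.

Emit:
drive_tool:
  series:
    - {"dx": -0.01, "dy": 0, "dz": 0, "ax": 0, "ay": 0, "az": 0}
    - {"dx": -0.01, "dy": 0, "dz": 0, "ax": 0, "ay": 0, "az": 0}
    - {"dx": -0.01, "dy": 0, "dz": 0, "ax": 0, "ay": 0, "az": 0}
    - {"dx": -0.01, "dy": 0, "dz": 0, "ax": 0, "ay": 0, "az": 0}
    - {"dx": -0.01, "dy": 0, "dz": 0, "ax": 0, "ay": 0, "az": 0}
    - {"dx": -0.01, "dy": 0, "dz": 0, "ax": 0, "ay": 0, "az": 0}
    - {"dx": -0.01, "dy": 0, "dz": 0, "ax": 0, "ay": 0, "az": 0}
    - {"dx": -0.01, "dy": 0, "dz": 0, "ax": 0, "ay": 0, "az": 0}
  jaw: 1
  squeeze: 50

```text
time: 20.1
ee_pos: [0.5019, -0.3957, 0.1022]
orientation: [-3.141, 0.0, 0.002]
contact_force: [0.4, -2.8, -0.3]
grip_width: 0.0417
```

Emit:
drive_tool:
  series:
    - {"dx": 0, "dy": 0, "dz": 0.05, "ax": 0, "ay": 0, "az": 0}
    - {"dx": 0, "dy": 0, "dz": 0.2, "ax": 0, "ay": 0, "az": 0}
    - {"dx": 0, "dy": 0, "dz": 0.4, "ax": 0, "ay": 0, "az": 0}
    - {"dx": 0, "dy": 0, "dz": 0.4, "ax": 0, "ay": 0, "az": 0}
    - {"dx": 0, "dy": 0, "dz": 0.4, "ax": 0, "ay": 0, "az": 0}

```text
time: 20.6
ee_pos: [0.5019, -0.3956, 0.1424]
orientation: [-3.141, 0.0, 0.002]
contact_force: [-0.6, 0.3, -7.8]
grip_width: 0.0414
```

Emit:
drive_tool:
  series:
    - {"dx": 0, "dy": 0, "dz": 0.3, "ax": 0, "ay": 0, "az": 0}
    - {"dx": 0, "dy": 0, "dz": 0.6, "ax": 0, "ay": 0, "az": 0}
    - {"dx": 0, "dy": 0, "dz": 0.9, "ax": 0, "ay": 0, "az": 0}

```text
time: 20.9
ee_pos: [0.5013, -0.3951, 0.2319]
orientation: [-3.139, 0.002, 0.002]
contact_force: [1.8, -0.7, -7.2]
grip_width: 0.0417
```

Emit:
drive_tool:
  series:
    - {"dx": 0, "dy": 0, "dz": 0.3, "ax": 0, "ay": 0, "az": 0}
    - {"dx": 0, "dy": 0, "dz": 0.6, "ax": 0, "ay": 0, "az": 0}
    - {"dx": 0, "dy": 0, "dz": 0.6, "ax": 0, "ay": 0, "az": 0}
    - {"dx": 0, "dy": 0, "dz": 0.6, "ax": 0, "ay": 0, "az": 0}

```text
time: 21.3
ee_pos: [0.5011, -0.3949, 0.2901]
orientation: [-3.139, 0.003, 0.002]
contact_force: [-0.7, -0.4, -9.1]
grip_width: 0.0415
```

Emit:
drive_tool:
  series:
    - {"dx": 0.04, "dy": 0.2, "dz": 0, "ax": 0, "ay": 0, "az": -0.1}
    - {"dx": 0.08, "dy": 0.5, "dz": 0, "ax": 0, "ay": 0, "az": -0.2}
    - {"dx": 0.13, "dy": 0.8, "dz": 0, "ax": 0, "ay": 0, "az": -0.31}
    - {"dx": 0.13, "dy": 0.98, "dz": 0, "ax": 0, "ay": 0, "az": -0.31}

```text
time: 21.7
ee_pos: [0.5141, -0.2935, 0.2873]
orientation: [-3.136, 0.007, -0.158]
contact_force: [1.3, 0.6, -7.5]
grip_width: 0.0415
```

Emit:
drive_tool:
  series:
    - {"dx": 0.05, "dy": 0.3, "dz": 0, "ax": 0, "ay": 0, "az": 0}
    - {"dx": 0.09, "dy": 0.6, "dz": 0, "ax": 0, "ay": 0, "az": 0}
    - {"dx": 0.13, "dy": 0.9, "dz": 0, "ax": 0, "ay": 0, "az": 0}

```text
time: 22.0
ee_pos: [0.5261, -0.2026, 0.2851]
orientation: [-3.136, 0.009, -0.157]
contact_force: [0.9, -0.3, -7.0]
grip_width: 0.0413
```

Emit:
drive_tool:
  series:
    - {"dx": 0.05, "dy": 0.3, "dz": 0, "ax": 0, "ay": 0, "az": 0}
    - {"dx": 0.09, "dy": 0.6, "dz": 0, "ax": 0, "ay": 0, "az": 0}
    - {"dx": 0.13, "dy": 0.9, "dz": 0, "ax": 0, "ay": 0, "az": 0}

```text
time: 22.3
ee_pos: [0.5382, -0.1119, 0.2831]
orientation: [-3.136, 0.012, -0.157]
contact_force: [1.2, -0.2, -7.5]
grip_width: 0.0409
```

Emit:
drive_tool:
  series:
    - {"dx": 0.05, "dy": 0.3, "dz": 0, "ax": -0.01, "ay": -0.023, "az": 0}
    - {"dx": 0.09, "dy": 0.6, "dz": 0, "ax": -0.01, "ay": -0.023, "az": 0}
    - {"dx": 0.14, "dy": 0.95, "dz": 0.02, "ax": -0.01, "ay": -0.023, "az": 0}

```text
time: 22.6
ee_pos: [0.5513, -0.0173, 0.2828]
orientation: [-3.141, 0.002, -0.157]
contact_force: [1.1, 0.1, -8.1]
grip_width: 0.0415
```

Emit:
drive_tool:
  series:
    - {"dx": 0.05, "dy": 0.3, "dz": 0, "ax": 0, "ay": 0, "az": 0}
    - {"dx": 0.09, "dy": 0.6, "dz": 0, "ax": 0, "ay": 0, "az": 0}
    - {"dx": 0.14, "dy": 0.95, "dz": 0.02, "ax": 0, "ay": 0, "az": 0}

```text
time: 22.9
ee_pos: [0.5646, 0.0772, 0.2826]
orientation: [3.141, 0.005, -0.158]
contact_force: [1.5, -0.5, -7.7]
grip_width: 0.0412
```

Emit:
drive_tool:
  series:
    - {"dx": 0.05, "dy": 0.3, "dz": 0, "ax": 0, "ay": 0, "az": 0}
    - {"dx": 0.14, "dy": 0.6, "dz": 0, "ax": 0, "ay": 0, "az": 0}
    - {"dx": 0.14, "dy": 0.95, "dz": 0, "ax": 0, "ay": 0, "az": 0}
    - {"dx": 0.14, "dy": 0.95, "dz": 0, "ax": 0, "ay": 0, "az": 0}
    - {"dx": 0.14, "dy": 0.95, "dz": 0, "ax": 0, "ay": 0, "az": 0}

```text
time: 23.4
ee_pos: [0.5779, 0.1727, 0.2806]
orientation: [3.139, 0.007, -0.154]
contact_force: [-0.7, -0.4, -8.3]
grip_width: 0.0416
```

Emit:
drive_tool:
  series:
    - {"dx": 0.02, "dy": 0.1, "dz": -0.2, "ax": 0.005, "ay": -0.013, "az": -0.01}
    - {"dx": 0.03, "dy": 0.14, "dz": -0.5, "ax": 0.005, "ay": -0.013, "az": -0.01}
    - {"dx": 0.03, "dy": 0.14, "dz": -0.8, "ax": 0.005, "ay": -0.013, "az": -0.01}
    - {"dx": 0.03, "dy": 0.14, "dz": -0.9, "ax": 0.005, "ay": -0.013, "az": -0.01}
    - {"dx": 0.03, "dy": 0.14, "dz": -0.9, "ax": 0.005, "ay": -0.013, "az": -0.01}
    - {"dx": 0.03, "dy": 0.14, "dz": -0.9, "ax": 0.005, "ay": -0.013, "az": -0.01}

```text
time: 24.0
ee_pos: [0.5815, 0.1862, 0.1918]
orientation: [-3.14, -0.0, -0.16]
contact_force: [1.0, 0.4, -7.5]
grip_width: 0.0415
```

Run:
```python
from h import *
s=sensors.read_state();print(s['ee_pos'],s['orientation'],s['qpos'],s['contact_force'],s['moment'])
b=snap('side','side9.png'); 
for t in ('post','hole0','stud0'): print(t,[(round(d['p'],2),np.round(d['at'],4).tolist()) for d in vision.pinpoint('side',t) if d['at'][1]>.1])
a=snap('top','top9.png')
for t in ('post','hole0','stud0'): print(t,[(round(d['p'],2),np.round(d['at'],4).tolist()) for d in vision.pinpoint('top',t) if d['at'][1]>.1])
A=cv2.resize(b[190:290,220:320],None,fx=5.5,fy=5.5,interpolation=2);B=cv2.resize(a[130:190,205:250],None,fx=5.5,fy=5.5,interpolation=2)
X=np.zeros((550,800,3),np.uint8);X[:,:550]=A;X[:330,551:551+B.shape[1]]=B[:330];cv2.imwrite('pics/c9.png',X[:,:,::-1])
```

```text
[0.58151627 0.18620441 0.19177415] [-3.13973966e+00 -1.83166149e-04 -1.60192334e-01] [ 0.18681166  0.41216869 -0.73958298  1.51386433  0.2808032   1.32361864
 -2.31053044] [ 0.97355974  0.36845999 -7.52480042] [0.05440957 0.01244422 0.05106507]
post [(0.57, [0.5817, 0.191, 0.0901])]
hole0 [(0.94, [0.5862, 0.2236, 0.0881]), (0.85, [0.6079, 0.155, 0.0915]), (0.66, [0.4283, 0.2618, -0.0005]), (0.65, [0.4426, 0.2764, 0.0052]), (0.56, [0.5391, 0.1768, 0.0861])]
stud0 [(0.94, [0.5903, 0.2192, 0.0457]), (0.9, [0.543, 0.1731, 0.0495]), (0.62, [0.6042, 0.1572, 0.0444])]
post []
hole0 []
stud0 [(0.56, [0.541, 0.1745, 0.049]), (0.4, [0.6072, 0.1615, 0.044]), (0.32, [0.575, 0.1813, 0.0017])]
```

View pics/c9.png

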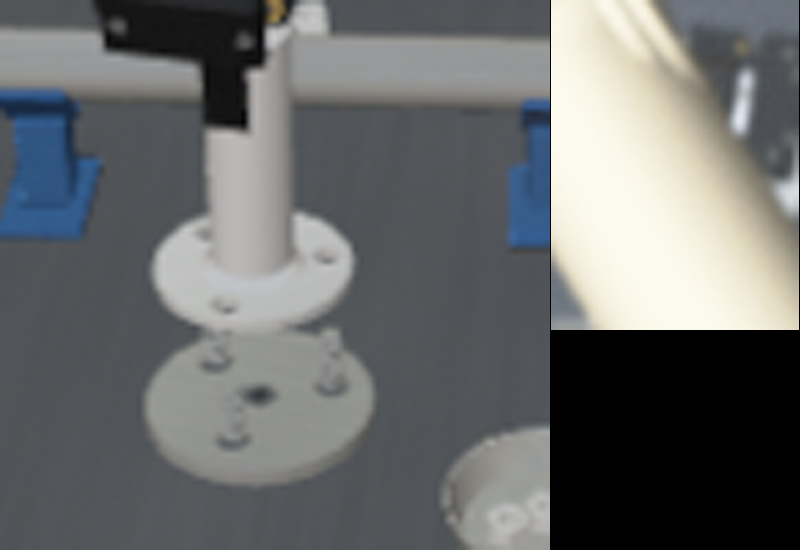

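```bash
cat > e.py <<'E'
from h import *
from scipy.optimize import least_squares
from scipy.ndimage import map_coordinates
def edgefit(n,g,c0,R,z,span=.012):
    """radial max-gradient edge along each spoke (bright inside), then robust circle centre, radius free"""
    th=np.radians(np.arange(0,360,3)); rr=np.arange(R-span,R+span,.0004); P=[];g=g.astype(float)
    for t in th:
        w=np.c_[c0[0]+rr*np.cos(t),c0[1]+rr*np.sin(t),np.full(len(rr),z)]; uv=proj(n,w)
        I=map_coordinates(g,[uv[:,1],uv[:,0]],order=3); d=-np.gradient(I); k=d.argmax()
        if d[k]>1.2 and 2<k<len(rr)-3: P.append([*w[k,:2],d[k]])
    P=np.array(P); f=lambda x:np.hypot(P[:,0]-x[0],P[:,1]-x[1])-x[2]
    r=least_squares(f,[*c0,R],loss='cauchy',f_scale=.0005); return r.x,len(P),np.median(abs(f(r.x)))
def blob(n,g,uv,z,r=2.8):
    u,v=uv; yy,xx=np.mgrid[0:400,0:640]
    for _ in range(5):
        d=np.hypot(xx-u,yy-v); m=np.clip(np.percentile(g[d<r+2],70)-g-3.,0,None)*(d<r); u,v=(m*xx).sum()/m.sum(),(m*yy).sum()/m.sum()
    return unproj(n,(u,v),z)[0][:2]
E
python3 - <<'E'
from e import *
np.set_printoptions(precision=4,suppress=True)
G=lambda f:cv2.cvtColor(cv2.imread('pics/'+f),cv2.COLOR_BGR2GRAY)
g=G('side9.png'); zf=.1918-.1022
for s in (0,.006): print('foot side z+',s,edgefit('side',g,[.579,.186],.05,zf+s))
print('ring side9',edgefit('side',g,[.580,.185],.06,.010),'side6',edgefit('side',G('side6.png'),[.580,.185],.06,.010),'bottom',edgefit('side',G('side6.png'),[.580,.185],.06,0))
for f in ('top0.png','top6.png'): print(f,'ring',edgefit('top',G(f),[.5815,.186],.06,.010),'foot',edgefit('top',G(f),[.503,-.396],.05,.006))
for nm,im in (('side',G('side0.png')),('side',g)):
    print('centre hole',blob(nm,im,proj(nm,[.58,.185,.01])[0],.01,4))
up=lambda x,y:((x+.5)/5.5-.5+220,(y+.5)/5.5-.5+190)
H=np.array([blob('side',g,up(*p),zf+.004,3) for p in ((225,305),(326,257),(204,233))]);print('holes',H,H.mean(0))
S=np.array([blob('side',g,up(*p),.010,3) for p in ((233,438),(332,386),(216,362))]);print('stud bases',S,S.mean(0))
for A in (H,S):
    d=A-A.mean(0);print(np.degrees(np.arctan2(d[:,1],d[:,0]))%120,np.hypot(*d.T))
E
```

```text
foot side z+ 0 (array([0.581 , 0.1818, 0.0535]), 100, np.float64(0.001442811852332096))
foot side z+ 0.006 (array([0.5806, 0.1861, 0.0511]), 102, np.float64(0.0006909984830025528))
ring side9 (array([0.5793, 0.1858, 0.0602]), 92, np.float64(0.0003954146032815256)) side6 (array([0.5793, 0.1857, 0.0602]), 102, np.float64(0.0002916231908271956)) bottom (array([0.5794, 0.181 , 0.0631]), 97, np.float64(0.0013956954313576048))
top0.png ring (array([0.5812, 0.1862, 0.0604]), 120, np.float64(0.0002683990955733226)) foot (array([ 0.5029, -0.3963,  0.0526]), 120, np.float64(0.0002299699228822949))
top6.png ring (array([0.5816, 0.1861, 0.0603]), 104, np.float64(0.0001959870425333153)) foot (array([ 0.5028, -0.3963,  0.0524]), 120, np.float64(0.00017058177455744547))
centre hole [0.5804 0.1842]
centre hole [0.5804 0.1842]
holes [[0.5902 0.222 ]
 [0.5449 0.1752]
 [0.6137 0.1417]] [0.583  0.1796]
stud bases [[0.5887 0.2235]
 [0.5412 0.1749]
 [0.6063 0.1585]] [0.5787 0.1856]
[80.2621 66.5936 69.0155] [0.043  0.0383 0.0489]
[75.2891 75.9902 75.4593] [0.0392 0.039  0.0387]
```

In the side crop, the holes at (225,305), (326,257) and (204,233) sit over the studs at (233,438), (332,386) and (216,362).

- **x:** the foot centre is about 1.1 mm too far in +x. Both the side fit and the earlier top fit say so.
- **y and yaw:** y agrees within 0.5 mm, and yaw is within about 1°.

I'll correct x and lower slowly.

Emit:
drive_tool:
  series:
    - {"dx": -0.011, "dy": 0, "dz": -0.05, "ax": -0.003, "ay": 0, "az": 0}
    - {"dx": -0.011, "dy": 0, "dz": -0.12, "ax": -0.003, "ay": 0, "az": 0}
    - {"dx": -0.011, "dy": 0, "dz": -0.19, "ax": -0.003, "ay": 0, "az": 0}
    - {"dx": -0.011, "dy": 0, "dz": -0.25, "ax": -0.003, "ay": 0, "az": 0}
    - {"dx": -0.011, "dy": 0, "dz": -0.25, "ax": -0.003, "ay": 0, "az": 0}
    - {"dx": -0.011, "dy": 0, "dz": -0.25, "ax": -0.003, "ay": 0, "az": 0}

```text
time: 25.0
ee_pos: [0.5798, 0.1867, 0.1659]
orientation: [-3.142, 0.001, -0.159]
contact_force: [0.3, 0.3, -6.0]
grip_width: 0.0417
```

Emit:
drive_tool:
  series:
    - {"dx": 0, "dy": 0, "dz": -0.04, "ax": 0, "ay": 0, "az": 0}
    - {"dx": 0, "dy": 0, "dz": -0.08, "ax": 0, "ay": 0, "az": 0}
    - {"dx": 0, "dy": 0, "dz": -0.09, "ax": 0, "ay": 0, "az": 0}
    - {"dx": 0, "dy": 0, "dz": -0.09, "ax": 0, "ay": 0, "az": 0}
    - {"dx": 0, "dy": 0, "dz": -0.09, "ax": 0, "ay": 0, "az": 0}
    - {"dx": 0, "dy": 0, "dz": -0.09, "ax": 0, "ay": 0, "az": 0}

```text
time: 25.6
ee_pos: [0.58, 0.1868, 0.1571]
orientation: [-3.141, 0.0, -0.159]
contact_force: [0.1, 0.1, -8.2]
grip_width: 0.042
```

Run:
```python
from e import *
np.set_printoptions(precision=4,suppress=True)
s=sensors.read_state();print(s['ee_pos'],s['orientation'],s['contact_force'],s['moment'],s['grip_width'])
b=snap('side','sideA.png'); g=cv2.cvtColor(b,cv2.COLOR_RGB2GRAY); zf=s['ee_pos'][2]-.1022
for dz in (.003,.006,.009): print('foot',dz,edgefit('side',g,[.579,.186],.05,zf+dz))
print('post',[(round(d['p'],2),np.round(d['at'],4)) for d in vision.pinpoint('side','post') if d['at'][1]>.1])
H=[d['at'] for d in vision.pinpoint('side','hole0') if np.hypot(d['at'][0]-.58,d['at'][1]-.186)<.06];S=[d['at'] for d in vision.pinpoint('side','stud0') if d['at'][1]>.1];print('holes',np.array(H),'studs',np.array(S))
# overlay: predicted ring axis holes at foot top
A=cv2.resize(b[195:285,225:315],None,fx=6.5,fy=6.5,interpolation=2)
t=np.radians(np.arange(0,361,5))
def draw(c,R,z,col):
    uv=(proj('side',np.c_[c[0]+R*np.cos(t),c[1]+R*np.sin(t),0*t+z])-[225,195]+.5)*6.5-.5; cv2.polylines(A,[uv.round().astype(np.int32)],True,col,1,16)
for k in range(3):
    a=np.radians(75.3+120*k); c=[.5793+.038*np.cos(a),.1858+.038*np.sin(a)]
    draw(c,.007,zf+.006,(255,0,0))
draw([.5793,.1858],.05,zf+.006,(0,180,0))
cv2.imwrite('pics/cA.png',A[:,:,::-1])
```

```text
[0.58   0.1868 0.1571] [-3.1414  0.0003 -0.1595] [ 0.1315  0.1287 -8.1802] [ 0.0709 -0.0233  0.0065] 0.04196257028100281
foot 0.003 (array([0.5794, 0.1824, 0.0513]), 106, np.float64(0.0004931322264401378))
foot 0.006 (array([0.5788, 0.1864, 0.0511]), 102, np.float64(0.0004779176261371469))
foot 0.009 (array([0.5782, 0.1903, 0.0508]), 97, np.float64(0.00042297993950014823))
post []
holes [[0.6063 0.1579 0.0577]
 [0.5406 0.1774 0.0529]
 [0.586  0.2243 0.0536]] studs [[0.6049 0.1551 0.0388]
 [0.5903 0.2211 0.046 ]
 [0.5428 0.173  0.0508]]
```

View pics/cA.png

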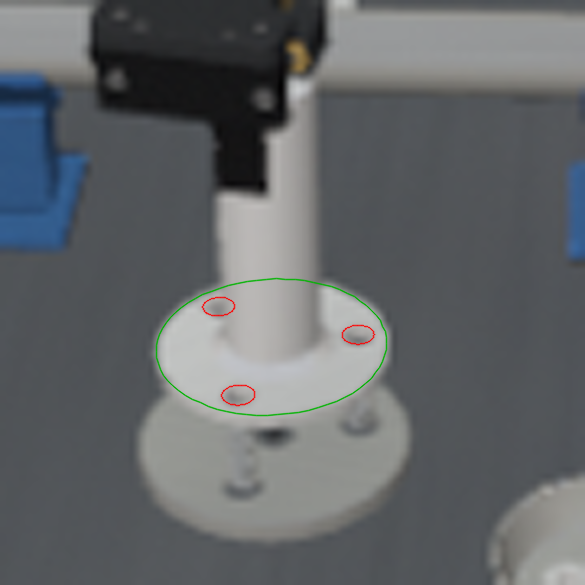

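The overlay matches: the predicted foot outline (green) and the holes expected over the studs (red) fall on the real rim and holes. The centre error is about 0.7 mm, the yaw error under 1°, and the clearance about 10 mm. I'll hold, recheck and hand in.

Emit:
drive_tool:
  series:
    - {"dx": 0, "dy": 0, "dz": 0, "ax": 0, "ay": 0, "az": 0}
    - {"dx": 0, "dy": 0, "dz": 0, "ax": 0, "ay": 0, "az": 0}
    - {"dx": 0, "dy": 0, "dz": 0, "ax": 0, "ay": 0, "az": 0}
    - {"dx": 0, "dy": 0, "dz": 0, "ax": 0, "ay": 0, "az": 0}
    - {"dx": 0, "dy": 0, "dz": 0, "ax": 0, "ay": 0, "az": 0}

```text
time: 26.3
ee_pos: [0.5799, 0.1867, 0.1569]
orientation: [-3.142, 0.0, -0.159]
contact_force: [-0.5, 0.1, -6.8]
grip_width: 0.0417
```

Run:
```python
from h import *
s=sensors.read_state();print(s['time'],s['ee_pos'],s['orientation'],abs(s['dq']).max(),s['grip_width'])
if abs(s['ee_pos']-[.58,.1868,.1571]).max()<.0012: print(env.job_done())
```

```text
26.3 [0.57989569 0.18673662 0.15694403] [-3.14154955e+00  4.25197282e-04 -1.59402328e-01] 0.0017185850398485742 0.04171467029743368
the job is handed in; nothing more can be done
None
```

The job is handed in. Three nuts are in the dish and released. The bright round-footed post is held still and upright above the stud ring, gripped at 50 N. The fourth nut was left where it lay.

**Last checks (side camera):**
- **Centre:** foot centre at (0.5788, 0.1864) against ring centre at (0.5793, 0.1858), so about 0.8 mm off.
- **Yaw:** holes at about 75.5° against studs at about 75°.
- **Clearance:** about 9.7 mm above the stud tips, worked out from the tool height and the height at which the post was gripped.
- **Contact:** the wrist force shows only the post's weight, about 7 to 8 N. I saw no sign of contact with the rail or studs.
- **Time:** finished at 26.3 s.

**Disagreements and gaps:**
- The top and side cameras put the ring's x position about 2 mm apart. I lined up in the side view, where foot and ring show together.
- The network's post finder returned nothing in the last picture, and the top view was blocked by the arm. The final line-up therefore rests on the side camera and the tool pose.
- One of the three hole measurements failed, because the tube partly hides that hole.

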